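Change the honey tasting pots on their dished stands

TASK

First lift the finished honey pot, the open one without a cork, off its dished wooden stand and set it down upright on the metal tray. Then seat the two corked pots, each fully home, upright and centred, in the hollow of the stand of its own size: the large pot on the wide stand, the small pot on the narrow one. Lower the pots gently rather than dropping them, do not tip them over, and leave the other things on the counter standing where they are.

Things in the scene. Friction and masses are not known exactly. Their poses are not given: they have to be found in the camera images.
- pot_large: large corked honey pot, white stoneware, about 0.5 kg, round about z: ball belly 92 mm wide, centre 42 mm above the origin, cut to a flat foot 36 mm wide on which it also stands; straight neck 44 mm wide from 83 to 119 mm to hold it by (lip 47 mm wide on its top 3 mm), cork 36 mm wide up to 133 mm. Origin: centre of the foot's underside, z up. Starts on the slab.
- pot_small: small corked honey pot of the same make, about 0.3 kg: ball belly 70 mm wide, its centre 32 mm above the origin, flat foot 28 mm wide; straight neck 36 mm wide from 62 to 98 mm (lip 39 mm wide at its top), cork 28 mm wide up to 112 mm. Origin: centre of the foot's underside, z up. Starts on the slab.
- pot_open: finished honey pot, shaped like the large corked pot but with an open mouth and no cork: belly 92 mm, neck 44 mm wide from 83 mm to its open top at 119 mm, about 0.28 kg. Origin: centre of the foot's underside, z up. Starts seated in the hollow of the wide stand, its foot 46 mm above the stand's origin.
- stand_wide: wide, taller turned wooden stand, fixed: foot 82 mm wide, stem, dished (concave) top 94 mm wide, rim 64 mm above the origin, hollow about 22 mm deep and 82 mm wide at the mouth. A large pot rests on the hollow's sloping wall, self-centring from a few mm off; seated, its foot is 46 mm above the stand's origin. Origin: on the axis at counter height, z up.
- stand_narrow: narrow, lower turned wooden stand, fixed: foot 62 mm wide, dished top 71 mm wide with its rim 47 mm above the origin, hollow about 15 mm deep and 62 mm wide at the mouth. Starts empty. The small pot seated in it has its foot 34 mm above the stand's origin. Origin: on the axis at counter height, z up.
- tray: shallow aluminium tray, fixed to the counter, 180 mm along its x by 320 mm along its y, 14 mm high with a low lip 4 mm thick; the floor inside is 4 mm above the origin. Origin: centre of its underside; x and y along its sides. A mug stands somewhere on it.
- slab: grey-white marble slab, fixed to the counter, 180 mm along its x by 320 mm along its y, 20 mm thick; origin at the centre of its underside. The two corked pots and a bottle stand on it at the start.
- bottle: bystander: small closed green glass bottle, 48 mm in diameter, 130 mm tall, standing between the two corked pots on the slab, loose. Origin: centre of its underside.
- mug: bystander: white handleless cup, 72 mm across at the rim, 80 mm tall, standing on the tray, loose. Origin: centre of its underside.
- jar: bystander: lidded preserve jar, 68 mm in diameter, 110 mm tall, loose on the counter in the middle in front of the robot. Origin: centre of its underside.
- mill: bystander: dark wooden pepper mill, 50 mm in diameter, 165 mm tall, loose, just beyond the stands. Origin: centre of its underside.
- carton: bystander: cardboard cracker carton, 60 mm (x) by 90 mm (y), 190 mm tall, loose, to one side of the stands. Origin: centre of its underside.
- sign: bystander: wooden block 60 mm (x) by 90 mm (y), 50 mm high, carrying an upright black price slate; 135 mm tall in all, loose, on the other side of the stands. Origin: centre of its underside.
Not all that is in view belongs to the job. What is shaped like the pot_open but purple or red is not meant.

How it is judged:
By the outcome, as a careful person would: the job done as asked, in the order asked, and still so for the second after the job is handed in, with the robot touching nothing.
It also fails if it takes over 64 s, if anything falls off the work surface, if the arm or the gripper's body presses on something with over 40 N, if the wrist force passes 120 N, or if a joint passes its speed limit or range.

ROBOT

A 6-joint arm with a two-finger parallel gripper is mounted at the origin on the work surface. World frame = base frame: x ahead of the robot, y to its left, z up, the work surface at z = 0. Lengths are in m, angles in rad, forces in N, time in s.
With the tool pointing down it reaches from about 0.375 to 0.975 m from the base axis. Payload 3.8 kg.
Tool frame: the origin (TCP) lies midway between the tips of the shut fingers; the grasp point (between the pads) lies 19 mm behind it; z points along the fingers, y is the line along which they close (so a half turn about z gives the same grasp; the last joint's range is limited). The gripper opens to 85 mm and grips with 20 to 120 N. Pads are 22 mm wide; open, the fingers measure 114 mm over their backs; the gripper's body (76 mm by 85 mm) begins 54 mm behind the grasp point. The pads swing forward as they close: fully open they stand 13 mm farther back than shut.
Start: joints at [-1.238, 0.264, 1.604, -0, 1.274, -0.037], TCP at [0.244, -0.629, 0.231] pointing down, gripper open.
Joint ranges: [-2.63, 2.63], [-0.94, 2.18], [0.31, 2.57], [-1.31, 4.45], [0, 2.66], [-2.55, 2.55]. Speed limits (rad/s): [2.57, 2.57, 3.14, 3.14, 3.14, 3.14].

INTERFACE

Orientations are given as a rotation vector (axis times angle).
In Python, from workcell import status, read_camera, workorder, masks_of gives the robot as it stands.
- The arm moves only by the tool drive_tool, never from a script. Its argument "rows" is a list of rows, each a list of 7 numbers: the turn, a rotation vector about the tool's x, y, z in degrees, then the shift along the tool's x, y, z in m, then the opening, from 0 (shut) to 1 (fully open). In form: [[ax, ay, az, tx, ty, tz, claw], ...]. A call has 1 to 8 rows; each row shifts and turns the commanded pose from where the row before left it, along the tool's axes as they then stand; what a row does not reach is not made up. A row lasts 1/12 s, in which the tool goes at most 41.7 mm and 7.16 degrees, less where a joint would pass 70% of its speed; a pose out of reach is approached as far as the arm can. A call is refused whole if a number of a shift passes 0.0417 or a number of a turn 7.16, either way. A call with a gripper value outside its range is refused whole. The fingers move at their own pace and stop on an object; "force" is the grip in N (left out, the last holds). Time passes only in rows, so rows that do not move let the fingers close. It gives the time, the measured TCP pose, the force, the opening and the grip force at its end, in the units of the state.
- status.read_state(): the state, without advancing time (a new reading comes with each control period).
- read_camera(name): name is "side" or "top"; returns a dict with "color" (384x512x3 uint8, red, green, blue), "intrinsics" (3x3 intrinsics, pixels), "world_from_camera" (4x4, takes a point from camera to world coordinates). Camera axes: x right, y up, looking along -z (the intrinsics and any distortion apply to the point x, -y, -z); pixel columns grow to the right and rows downward; lengths in m; the calibration is good to about 2 mm. A picture is of the moment at which its call begins. There is no depth.
- workorder.finish_job(): hands the job in; it is judged then, once.
Trained networks look in a picture, given as the dict that the camera call returned (one of the last four; its "shot" number tells which), for a name from the list of things; names that differ only in an ending like _2 or _b are one class to them, and where a whole thing is asked for, a point or a joint stands for the part that bears it (a point fixed in the world has none). Each returns a list of dicts, best first, with "score" (0 to 1); they miss things now and then, are a little off and sometimes report something else, mostly with a low value. They report only what shows in the picture. A call takes as long as a camera call. They do not tell look-alikes from the thing itself.
- masks_of(picture, name): "mask" (384x512 bool, what is visible of it) and "bbox" ([left, top, right, bottom] in pixels, round what is visible of it).
The state is a dict: "time": time; "q": joint angles; "joint_vel": joint speeds; "joint_torque": joint torques, N m; "tool_pos": TCP position; "tcp_rot": TCP orientation; "wrist_force": force on the tool from outside, world axes, zero at the start; "torque": the same for the moment, N m; "width": opening from 0.0 (shut) to 1.0 (fully open); "grip_force": force on a finger pad.
Only numpy, scipy, OpenCV 4.12 (cv2) and the standard library are available. Lean on these libraries where they do the work, as an engineer would, in place of code of your own. Each camera call takes 0.05 s, during which the arm holds its last target. There are 200 camera calls.

## Working session

There is one attempt and no reset: what is moved stays moved. The work goes in short steps, Python scripts to look and compute and a tool call to move; the robot and the scene stay as the last step left them, time stands still between calls to the robot, and variables do not carry over. Pictures are saved under pics/ and viewed, at most 10 in all, crops included, and the job is handed in when it is done.

Besides the shell and the picture viewer there is one more tool, called after ">>>" as a command line: name --pt "numbers of a row" for each row, then --argument value for the rest. drive_tool: Moves the arm, as the interface text tells. Its arguments: {"type":"object","properties":{"rows":{"type":"array"},"force":{"type":"number"}},"required":["rows"]}

```bash
mkdir -p pics; ls; cat > h.py <<'E'
import numpy as np, cv2
from workcell import status, read_camera, workorder, masks_of
def save(p,n): cv2.imwrite('pics/'+n,cv2.cvtColor(p['color'],cv2.COLOR_RGB2BGR))
def ray(p,uv):
    K=np.array(p['intrinsics']);T=np.array(p['world_from_camera'])
    d=np.linalg.inv(K)@[uv[0],uv[1],1]; d=T[:3,:3]@(d*[1,-1,-1]); return T[:3,3],d/np.linalg.norm(d)
def atz(p,uv,z):
    o,d=ray(p,uv); return o+d*(z-o[2])/d[2]
def proj(p,X):
    K=np.array(p['intrinsics']);T=np.array(p['world_from_camera'])
    c=(np.linalg.inv(T)@np.r_[X,1])[:3]*[1,-1,-1]; q=K@c; return q[:2]/q[2]
E
python3 - <<'E'
from h import *
a=read_camera('top');b=read_camera('side');save(a,'t0.png');save(b,'s0.png')
for p,n in((a,'top'),(b,'side')):
    print(n,[k for k in p],np.round(p['intrinsics'],1).tolist(),np.round(p['world_from_camera'],3).tolist())
    for t in 'pot_large pot_small pot_open stand_wide stand_narrow tray slab bottle mug jar mill carton sign'.split():
        print(t,[(round(m['score'],2),np.round(m['bbox']).tolist()) for m in masks_of(p,t)[:4]])
    if n=='top': pass
print(status.read_state())
E
```

```text
pics
top ['color', 'intrinsics', 'world_from_camera', 'shot'] [[434.8, 0.0, 259.9], [0.0, 434.8, 194.9], [0.0, 0.0, 1.0]] [[-0.015, 0.988, -0.153, 0.336], [-1.0, -0.017, -0.011, 0.024], [-0.013, 0.153, 0.988, 1.199], [0.0, 0.0, 0.0, 1.0]]
pot_large [(0.86, [324.0, 194.0, 363.0, 232.0])]
pot_small [(0.6, [397.0, 202.0, 426.0, 227.0])]
pot_open [(0.93, [145.0, 278.0, 182.0, 314.0]), (0.9, [96.0, 126.0, 130.0, 160.0]), (0.89, [208.0, 127.0, 237.0, 164.0])]
stand_wide [(0.67, [125.0, 192.0, 159.0, 220.0]), (0.56, [364.0, 212.0, 389.0, 232.0]), (0.53, [218.0, 152.0, 238.0, 167.0])]
stand_narrow [(0.77, [294.0, 131.0, 322.0, 156.0])]
tray [(0.72, [113.0, 178.0, 237.0, 259.0]), (0.55, [356.0, 113.0, 396.0, 144.0])]
slab [(0.65, [311.0, 178.0, 434.0, 255.0]), (0.19, [122.0, 190.0, 159.0, 221.0])]
bottle [(0.69, [364.0, 212.0, 391.0, 232.0])]
mug [(0.74, [126.0, 192.0, 158.0, 220.0]), (0.7, [205.0, 127.0, 240.0, 162.0])]
jar [(0.66, [264.0, 202.0, 288.0, 233.0])]
mill [(0.92, [264.0, 87.0, 281.0, 124.0])]
carton [(0.7, [132.0, 108.0, 186.0, 154.0])]
sign [(0.89, [354.0, 110.0, 402.0, 146.0])]
[... 1172 characters left out ...]
]
{'time': 1.4, 'q': array([-1.23787782e+00,  2.63886567e-01,  1.60400416e+00,  6.19751341e-06,
        1.27368311e+00, -3.69264509e-02]), 'joint_vel': array([ 1.85633270e-03,  8.97641591e-05,  4.08130630e-05, -2.59955068e-03,
       -8.30574467e-04,  4.16931096e-04]), 'joint_torque': array([ 7.27246675e-05, -5.15055585e+01, -3.67710042e+01, -1.79387189e-05,
        1.12265181e-03,  4.06281788e-05]), 'tool_pos': array([ 0.24397603, -0.62936413,  0.23128653]), 'tcp_rot': array([3.08801318e+00, 5.77639623e-01, 1.35648564e-05]), 'wrist_force': array([-0.0929958 , -0.06263294,  0.10668233]), 'torque': array([-0.00350683, -0.00362565, -0.01880131]), 'grip_force': 0.0, 'width': 0.9971126259852239}
```

```bash
python3 -c "
import cv2
a=cv2.imread('pics/t0.png');cv2.imwrite('pics/t0c.png',cv2.resize(a[70:330,80:460],None,fx=2.1,fy=2.1,interpolation=cv2.INTER_CUBIC))
a=cv2.imread('pics/s0.png');cv2.imwrite('pics/s0c.png',cv2.resize(a[70:350,110:390],None,fx=2.1,fy=2.1,interpolation=cv2.INTER_CUBIC))"
```

```text
(no output)
```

View pics/t0c.png

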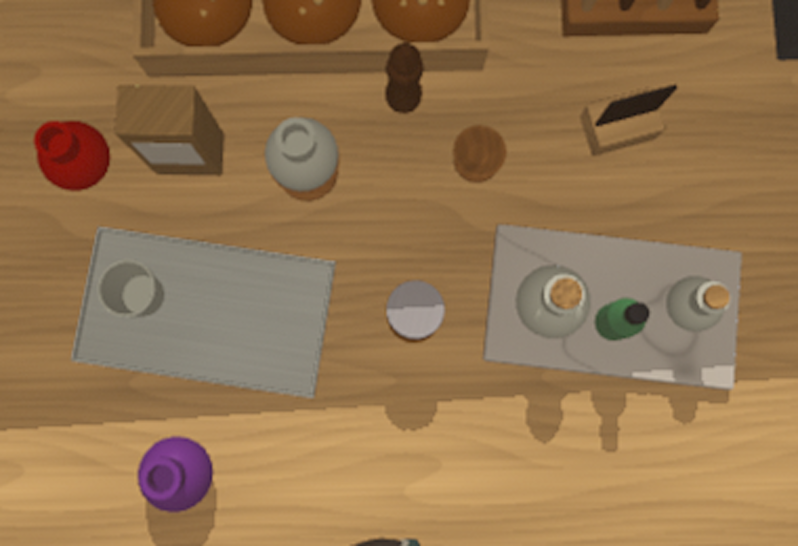

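View pics/s0c.png

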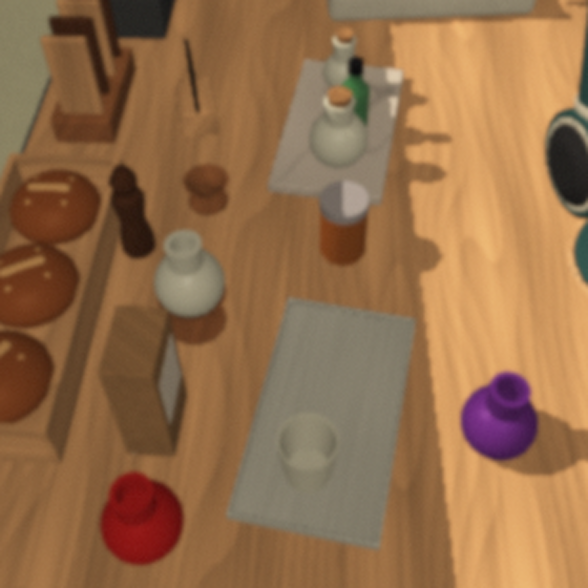

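The white open pot at top-camera px (223,144), side (200,200), is the target. Its look-alikes are the red one, top (113,143) and side (175,316), and the purple one, top (163,297) and side (346,269). Only the white one stands on the wooden stand. The corked pots are at top px (343,213) and (411,215).

```bash
cat >> h.py <<'E'
from scipy.optimize import minimize
def ball(w,c,foot): # profile of cut ball
    R=w/2; return [(np.sqrt(max(R*R-(z-c)**2,0)),z) for z in np.linspace(0,c+R*0.98,14)]
P={'pot_large':ball(.092,.042,.036)+[(.022,.083),(.022,.115),(.0235,.116),(.0235,.119),(.018,.119),(.018,.133)],
 'pot_small':ball(.070,.032,.028)+[(.018,.062),(.018,.094),(.0195,.095),(.0195,.098),(.014,.098),(.014,.112)],
 'pot_open':ball(.092,.042,.036)+[(.022,.083),(.0235,.116),(.0235,.119)],
 'stand_narrow':[(.031,0),(.031,.006),(.0355,.042),(.0355,.047)],
 'bottle':[(.024,0),(.024,.08),(.012,.1),(.012,.13)],'mug':[(.030,0),(.036,.08)],'jar':[(.034,0),(.034,.11)],'mill':[(.025,0),(.025,.165)]}
def sil(p,name,x,y,z):
    m=np.zeros((384,512),np.uint8);th=np.linspace(0,2*np.pi,25);prev=None
    for r,h in P[name]:
        c=np.array([proj(p,[x+r*np.cos(t),y+r*np.sin(t),z+h]) for t in th],np.float32)
        if prev is not None: cv2.fillConvexPoly(m,np.round(cv2.convexHull(np.vstack([prev,c]))*16).astype(np.int32),1,shift=4)
        prev=c
    return m>0
def fit(name,z,views,x0):
    def cost(v):
        s=0
        for p,m in views:
            q=sil(p,name,v[0],v[1],z); s-= (q&m).sum()/(q|m).sum()
        return s
    r=minimize(cost,x0,method='Nelder-Mead',options=dict(initial_simplex=[x0,[x0[0]+.012,x0[1]],[x0[0],x0[1]+.012]],xatol=2e-4,fatol=1e-4,maxiter=60))
    return r.x,-r.fun/len(views)
E
cat > m.py <<'E'
from h import *
a=read_camera('top');b=read_camera('side')
def pick(p,n,uv):
    ms=masks_of(p,n)
    if not ms: return None
    f=lambda m:np.hypot((m['bbox'][0]+m['bbox'][2])/2-uv[0],(m['bbox'][1]+m['bbox'][3])/2-uv[1])
    m=min(ms,key=f); return np.array(m['mask'],bool) if f(m)<14 else None
M={}
for n,z,zc,u,v in [('pot_open',.046,.05,(222,145),(200,200)),('pot_large',.02,.06,(343,213),(271,133)),('pot_small',.02,.06,(411,215),(272,98)),('stand_narrow',0,.04,(308,143),(209,160)),('bottle',.02,.06,(377,222),(281,112)),('mug',.004,.05,(142,206),(256,285)),('jar',0,.08,(276,217),(272,175)),('mill',0,.1,(272,105),(171,168))]:
    x0=atz(a,u,z+zc)[:2]; vs=[]
    for p,c in((a,u),(b,v)):
        m=pick(p,n,c); vs.append(None if m is None else (p,m))
    res=[]
    for s in [[w] for w in vs if w]+[[w for w in vs if w]]:
        r,i=fit(n,z,s,x0); res.append((np.round(r,4).tolist(),round(i,2)))
    print(n,res)
C=lambda u,v:np.round(atz(a,(80+u/2.1,70+v/2.1),Z)[:2],4).tolist()
Z=.014;print('tray',[C(*c) for c in((99,228),(335,262),(314,397),(74,361))])
Z=.02;print('slab',[C(*c) for c in((498,226),(741,252),(734,388),(485,360))])
Z=.19;print('carton top',[C(*c) for c in((118,86),(195,88),(222,130),(132,136))])
Z=.0;print('carton base right',C(222,173),C(156,172))
Z=.05;print('sign',[C(*c) for c in((583,110),(677,88),(663,122),(594,152))])
E
python3 m.py
```

```text
pot_open [([0.6476, 0.1313], np.float64(0.94)), ([0.6497, 0.1275], np.float64(0.92)), ([0.6498, 0.1306], np.float64(0.92))]
pot_large [([0.4614, -0.1785], np.float64(0.96)), ([0.4606, -0.1853], np.float64(0.93)), ([0.4606, -0.1809], np.float64(0.94))]
pot_small [([0.4568, -0.3596], np.float64(0.93)), ([0.4567, -0.3699], np.float64(0.66)), ([0.4575, -0.3608], np.float64(0.78))]
stand_narrow [([0.6602, -0.0956], np.float64(0.93)), ([0.6604, -0.1029], np.float64(0.9)), ([0.6606, -0.0979], np.float64(0.91))]
bottle [([0.4369, -0.2615], np.float64(0.91)), ([0.4369, -0.2639], np.float64(0.45)), ([0.4369, -0.2639], np.float64(0.68))]
mug [([0.4844, 0.3519], np.float64(0.9)), ([0.4835, 0.3458], np.float64(0.92)), ([0.4832, 0.3476], np.float64(0.9))]
jar [([0.4503, -0.0054], np.float64(0.97)), ([0.4493, -0.0134], np.float64(0.91)), ([0.4511, -0.006], np.float64(0.93))]
mill [([0.7339, 0.0001], np.float64(0.67)), ([0.7533, -0.0034], np.float64(0.65)), ([0.7522, -0.0003], np.float64(0.65))]
tray [[0.5716, 0.4058], [0.5206, 0.0931], [0.3456, 0.1215], [0.3965, 0.4328]]
slab [[0.5638, -0.1216], [0.5238, -0.4361], [0.3487, -0.414], [0.3891, -0.0988]]
carton top [[0.7035, 0.3323], [0.6993, 0.243], [0.6485, 0.2112], [0.6434, 0.3145]]
carton base right [0.6472, 0.2458] [0.6502, 0.3353]
sign [[0.7098, -0.2338], [0.7372, -0.3577], [0.6916, -0.3366], [0.6532, -0.2452]]
```

```bash
cat >> h.py <<'E'
from scipy.spatial.transform import Rotation as R_
def go(*t):
    s=status.read_state(); R=R_.from_rotvec(s['tcp_rot']).as_matrix()
    d=R.T@(np.array(t)-s['tool_pos']); print('t',round(s['time'],2),'pos',np.round(s['tool_pos'],4),'shift',np.round(d,4),'n8',np.round(d/8,4),'tilt',np.round(R[2],4),'F',np.round(s['wrist_force'],1),'w',round(float(s['width']),3),'q',np.round(s['q'],2))
E
python3 -c "
from h import *
go(.648,.130,.24)"
```

```text
t 2.3 pos [ 0.244  -0.6294  0.2313] shift [ 0.6512 -0.562  -0.0087] n8 [ 0.0814 -0.0702 -0.0011] tilt [-0.  0. -1.] F [ 0.3  0.7 -0.4] w 1.004 q [-1.24  0.26  1.6  -0.    1.27 -0.04]
```

>>> drive_tool --pt "0 0 0 0.015 -0.013 0 1" --pt "0 0 0 0.031 -0.0268 -0.001 1" --pt "0 0 0 0.031 -0.0268 -0.001 1" --pt "0 0 0 0.031 -0.0268 -0.001 1" --pt "0 0 0 0.031 -0.0268 -0.001 1" --pt "0 0 0 0.031 -0.0268 -0.001 1" --pt "0 0 0 0.031 -0.0268 -0.001 1" --pt "0 0 0 0.031 -0.0268 -0.001 1" --force 40

```text
time: 2.97
tool_pos: [0.3883, -0.3567, 0.2386]
tcp_rot: [3.088, 0.577, 0.001]
wrist_force: [1.3, 0.2, 0.4]
width: 0.998
grip_force: 0.0
```

>>> drive_tool --pt "0 0 0 0.031 -0.0268 0 1" --pt "0 0 0 0.031 -0.0268 -0.001 1" --pt "0 0 0 0.031 -0.0268 -0.001 1" --pt "0 0 0 0.031 -0.0268 0 1" --pt "0 0 0 0.031 -0.0268 0 1" --pt "0 0 0 0.031 -0.0268 0 1" --pt "0 0 0 0.031 -0.0268 0 1" --pt "0 0 0 0.025 -0.0216 0 1"

```text
time: 3.63
tool_pos: [0.5388, -0.0732, 0.2407]
tcp_rot: [-3.088, -0.579, -0.002]
wrist_force: [1.0, -0.5, 0.1]
width: 1.0
grip_force: 0.0
```

```bash
python3 -c "
from h import *
go(.648,.130,.24)"
```

```text
t 3.63 pos [ 0.5388 -0.0732  0.2407] shift [ 0.1754 -0.1498  0.0009] n8 [ 0.0219 -0.0187  0.0001] tilt [ 0.0013  0.     -1.    ] F [ 1.  -0.5  0.1] w 1.0 q [-0.18  0.01  1.87  0.    1.26  1.02]
```

>>> drive_tool --pt "0 0 0 0.031 -0.0268 0 1" --pt "0 0 0 0.031 -0.0268 0 1" --pt "0 0 0 0.031 -0.0268 0 1" --pt "0 0 0 0.031 -0.0268 0 1" --pt "0 0 0 0.026 -0.022 0 1" --pt "0 0 0 0.016 -0.014 0 1" --pt "0 0 0 0.0095 -0.008 0 1" --pt "0 0 0 0 0 0 1"

```text
time: 4.3
tool_pos: [0.6475, 0.1307, 0.2399]
tcp_rot: [-3.087, -0.581, -0.0]
wrist_force: [-0.2, -0.6, -0.2]
width: 1.004
grip_force: 0.0
```

```bash
python3 -c "
from h import *
a=read_camera('top');b=read_camera('side')
A=cv2.resize(a['color'][95:195,150:300],None,fx=4,fy=4,interpolation=2);B=cv2.resize(b['color'][90:250,120:280],None,fx=3.5,fy=3.5,interpolation=2)
B=cv2.resize(B,(400,400));C=np.zeros((400,800,3),np.uint8);C[:,400:]=B;C[:267,:400]=cv2.resize(A,(400,267));cv2.imwrite('pics/g1.png',C[:,:,::-1])
go(.648,.130,.128)"
```

```text
t 4.4 pos [0.6464 0.1279 0.24  ] shift [ 0.0024 -0.0015  0.112 ] n8 [ 0.0003 -0.0002  0.014 ] tilt [-1.3e-03  5.0e-04 -1.0e+00] F [0.7 0.3 0.1] w 0.997 q [ 0.16  0.23  1.63 -0.    1.28  1.36]
```

View pics/g1.png

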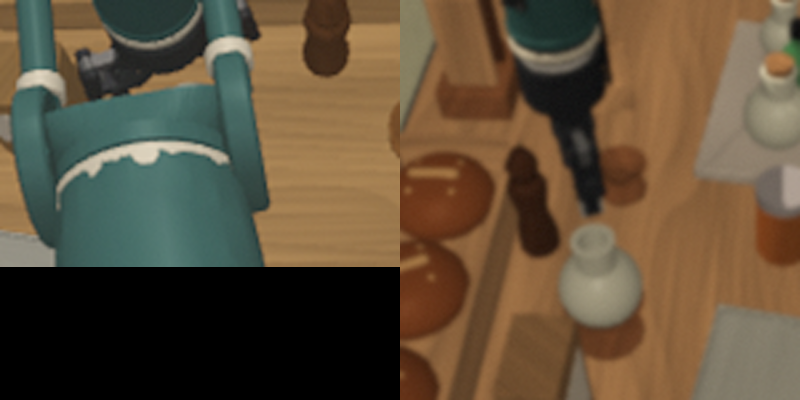

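>>> drive_tool --pt "0 0 0 0 0 0.015 1" --pt "0 0 0 0 0 0.025 1" --pt "0 0 0 0 0 0.025 1" --pt "0 0 0 0 0 0.02 1" --pt "0 0 0 0 0 0.017 1" --pt "0 0 0 0 0 0.01 1" --pt "0 0 0 0 0 0 1" --pt "0 0 0 0 0 0 0.6"

```text
time: 5.07
tool_pos: [0.6464, 0.1272, 0.1283]
tcp_rot: [3.088, 0.575, -0.001]
wrist_force: [-0.1, -0.0, -0.3]
width: 0.886
grip_force: 0.0
```

```bash
python3 -c "
from h import *
b=read_camera('side')
for i in range(3): go(.648,.130,.128); read_camera('side')
B=cv2.resize(b['color'][130:250,130:270],None,fx=5,fy=5,interpolation=2)
cv2.imwrite('pics/g2.png',B[:,:,::-1])
"
```

```text
t 5.12 pos [0.6473 0.1276 0.1295] shift [ 0.0015 -0.002   0.0015] n8 [ 0.0002 -0.0002  0.0002] tilt [ 1.4e-03  4.0e-04 -1.0e+00] F [ 1.  -0.1 -0.5] w 0.81 q [ 0.16  0.31  1.74 -0.    1.09  1.36]
t 5.17 pos [0.6478 0.128  0.1301] shift [ 0.0009 -0.0019  0.0021] n8 [ 0.0001 -0.0002  0.0003] tilt [ 2.5e-03  7.0e-04 -1.0e+00] F [0.5 0.6 0.6] w 0.722 q [ 0.16  0.31  1.74 -0.    1.09  1.36]
t 5.22 pos [0.6481 0.1282 0.1304] shift [ 0.0006 -0.0017  0.0024] n8 [ 0.0001 -0.0002  0.0003] tilt [ 3.1e-03  8.0e-04 -1.0e+00] F [-0.3  0.1 -0.1] w 0.636 q [ 0.16  0.31  1.74 -0.    1.09  1.36]
```

View pics/g2.png

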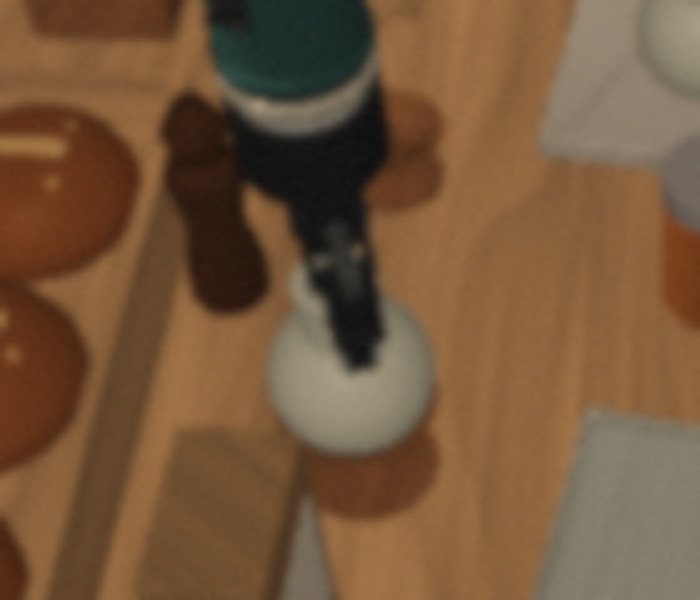

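>>> drive_tool --pt "0 0 0 0 0 0 0.55" --pt "0 0 0 0 0 0 0.5" --pt "0 0 0 0 0 0 0.45" --pt "0 0 0 0 0 0 0.4" --force 30

```text
time: 5.6
tool_pos: [0.6476, 0.1292, 0.1299]
tcp_rot: [-3.087, -0.578, -0.004]
wrist_force: [-0.8, 1.9, 6.1]
width: 0.511
grip_force: 30.0
```

>>> drive_tool --pt "0 0 0 0 0 0 0.3" --pt "0 0 0 0 0 0 0.3" --force 40

```text
time: 5.77
tool_pos: [0.6476, 0.1293, 0.13]
tcp_rot: [-3.087, -0.578, -0.004]
wrist_force: [-1.2, 3.0, 6.6]
width: 0.507
grip_force: 39.7
```

```bash
python3 -c "
from h import *
b=read_camera('side');print(proj(b,[.632,.170,.137]))
go(.648,.130,.128)"
```

```text
[201.85212995 204.77425409]
t 5.82 pos [0.6476 0.1293 0.13  ] shift [ 0.0006 -0.0005  0.002 ] n8 [ 0.0001 -0.0001  0.0002] tilt [ 2.5e-03 -2.0e-04 -1.0e+00] F [-0.9  1.3  5.9] w 0.505 q [0.16 0.31 1.74 0.   1.09 1.36]
```

>>> drive_tool --pt "0 0 0 0 0 -0.005 0.3" --pt "0 0 0 0 0 -0.008 0.3" --pt "0 0 0 0 0 -0.012 0.3" --pt "0 0 0 0 0 -0.015 0.3" --pt "0 0 0 0 0 -0.012 0.3" --pt "0 0 0 0 0 -0.008 0.3" --pt "0 0 0 0 0 0 0.3"

```text
time: 6.4
tool_pos: [0.6485, 0.1286, 0.1916]
tcp_rot: [3.088, 0.577, 0.008]
wrist_force: [-0.6, -0.4, -2.2]
width: 0.501
grip_force: 40.9
```

```bash
python3 -c "
from h import *
b=read_camera('side')
go(.447,.194,.19)
s=status.read_state()['tool_pos']
for m in masks_of(b,'pot_open'):
    c=m['bbox']
    if abs((c[0]+c[2])/2-200)<15 and c[1]<230:
        r=minimize(lambda v:-(lambda q:(q&m['mask']).sum()/(q|m['mask']).sum())(sil(b,'pot_open',v[0],v[1],s[2]-.084)),s[:2],method='Nelder-Mead',options=dict(initial_simplex=[s[:2],s[:2]+[.012,0],s[:2]+[0,.012]]));print(r.x-s[:2],r.fun)
B=cv2.resize(b['color'][110:250,130:270],None,fx=4,fy=4,interpolation=2)
cv2.imwrite('pics/g3.png',B[:,:,::-1])
"
```

```text
t 6.45 pos [0.6478 0.1285 0.1901] shift [-0.1636 -0.1336 -0.0005] n8 [-0.0204 -0.0167 -0.0001] tilt [ 3.e-03  8.e-04 -1.e+00] F [ 0.3 -0.1 -2.9] w 0.509 q [ 0.16  0.26  1.68 -0.    1.19  1.36]
[ 0.00316324 -0.00133818] -0.745777027027027
```

View pics/g3.png

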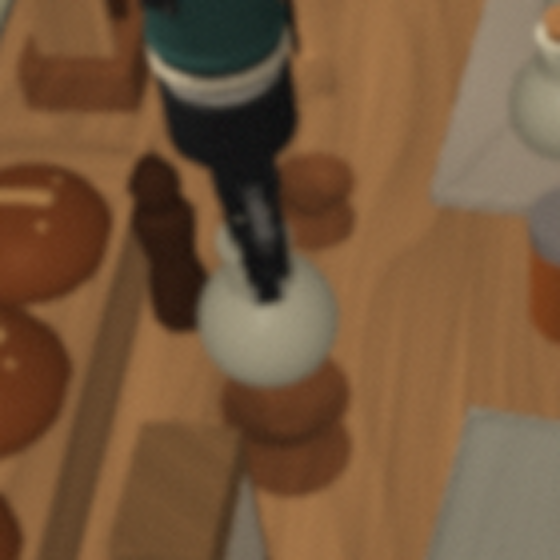

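>>> drive_tool --pt "0 0 0 -0.008 -0.0065 0 0.3" --pt "0 0 0 -0.019 -0.0155 0 0.3" --pt "0 0 0 -0.027 -0.022 0 0.3" --pt "0 0 0 -0.03 -0.0245 0 0.3" --pt "0 0 0 -0.03 -0.0245 0 0.3" --pt "0 0 0 -0.027 -0.022 0.005 0.3" --pt "0 0 0 -0.0155 -0.0125 0.01 0.3" --pt "0 0 0 -0.007 -0.0058 0.015 0.3"

```text
time: 7.17
tool_pos: [0.4423, 0.1944, 0.1578]
tcp_rot: [-3.087, -0.58, 0.002]
wrist_force: [-0.4, 0.6, -3.6]
width: 0.508
grip_force: 41.4
```

>>> drive_tool --pt "0 0 0 0 0 0.018 0.3" --pt "0 0 0 0 0 0.018 0.3" --pt "0 0 0 0 0 0.014 0.3" --pt "0 0 0 0 0 0.009 0.3" --pt "0 0 0 0 0 0.004 0.3" --pt "0 0 0 0 0 0 0.3" --pt "0 0 0 0 0 0 0.3"

```text
time: 7.75
tool_pos: [0.4462, 0.1937, 0.0955]
tcp_rot: [-3.088, -0.577, 0.0]
wrist_force: [0.7, -0.1, -3.2]
width: 0.504
grip_force: 41.3
```

```bash
python3 -c "
from h import *
go(.447,.194,.088);read_camera('side');go(.447,.194,.088)"
```

```text
t 7.75 pos [0.4462 0.1937 0.0955] shift [0.0009 0.     0.0075] n8 [0.0001 0.     0.0009] tilt [-0.e+00 -1.e-04 -1.e+00] F [ 0.7 -0.1 -3.2] w 0.504 q [0.36 0.04 2.13 0.   0.97 1.56]
t 7.8 pos [0.4467 0.1939 0.096 ] shift [ 0.0003 -0.      0.008 ] n8 [ 0.    -0.     0.001] tilt [ 0.0012 -0.     -1.    ] F [-0.1 -0.3 -3.1] w 0.504 q [0.36 0.04 2.13 0.   0.97 1.56]
```

Lower gently the last 8 mm, watching for the load to transfer.

>>> drive_tool --pt "0 0 0 0 0 0.002 0.3" --pt "0 0 0 0 0 0.002 0.3" --pt "0 0 0 0 0 0.0015 0.3" --pt "0 0 0 0 0 0.001 0.3" --pt "0 0 0 0 0 0.001 0.3" --pt "0 0 0 0 0 0 0.3"

```text
time: 8.3
tool_pos: [0.4464, 0.1937, 0.0879]
tcp_rot: [-3.088, -0.577, -0.001]
wrist_force: [-0.6, 0.3, -2.6]
width: 0.504
grip_force: 41.5
```

>>> drive_tool --pt "0 0 0 0 0 0.001 0.3" --pt "0 0 0 0 0 0.001 0.3" --pt "0 0 0 0 0 0 0.3"

```text
time: 8.55
tool_pos: [0.4472, 0.1941, 0.0878]
tcp_rot: [-3.088, -0.578, -0.003]
wrist_force: [-3.3, -0.0, 9.2]
width: 0.501
grip_force: 42.6
```

>>> drive_tool --pt "0 0 0 0 0 -0.0007 0.3" --pt "0 0 0 0 0 0 0.53" --pt "0 0 0 0 0 0 0.6" --pt "0 0 0 0 0 0 0.7" --pt "0 0 0 0 0 0 0.9" --pt "0 0 0 0 0 0 0.9" --pt "0 0 0 0 0 0 0.9"

```text
time: 9.13
tool_pos: [0.4461, 0.1936, 0.0863]
tcp_rot: [3.088, 0.578, -0.0]
wrist_force: [-0.1, -0.4, -0.5]
width: 0.901
grip_force: 0.0
```

>>> drive_tool --pt "0 0 0 0 0 -0.006 0.9" --pt "0 0 0 0 0 -0.015 0.9" --pt "0 0 0 0 0 -0.03 0.9" --pt "0 0 0 0 0 -0.04 0.9" --pt "0 0 0 0 0 -0.04 0.9" --pt "0 0 0 0 0 -0.02 0.9" --pt "0 0 0 0 0 0 0.9"

```text
time: 9.72
tool_pos: [0.4499, 0.195, 0.2448]
tcp_rot: [-3.086, -0.577, -0.019]
wrist_force: [0.9, -1.2, 0.3]
width: 0.902
grip_force: 0.0
```

```bash
python3 -c "
from h import *
go(.461,-.181,.24)"
```

```text
t 9.72 pos [0.4499 0.195  0.2448] shift [-0.1256  0.3546  0.0033] n8 [-0.0157  0.0443  0.0004] tilt [ 1.220e-02  2.000e-04 -9.999e-01] F [ 0.9 -1.2  0.3] w 0.902 q [ 0.36 -0.11  1.98 -0.    1.26  1.56]
```

>>> drive_tool --pt "0 0 0 -0.008 0.0232 0 0.9" --pt "0 0 0 -0.013 0.0377 0 0.9" --pt "0 0 0 -0.013 0.0377 0 0.9" --pt "0 0 0 -0.013 0.0377 0 0.9" --pt "0 0 0 -0.013 0.0377 0 0.9" --pt "0 0 0 -0.013 0.0377 0 0.9" --pt "0 0 0 -0.013 0.0377 0 0.9" --pt "0 0 0 -0.013 0.0377 0 0.9"

```text
time: 10.38
tool_pos: [0.4568, -0.1116, 0.2369]
tcp_rot: [-3.088, -0.578, 0.001]
wrist_force: [0.8, 0.4, 0.8]
width: 0.902
grip_force: 0.0
```

>>> drive_tool --pt "0 0 0 -0.012 0.0348 0 0.9" --pt "0 0 0 -0.008 0.023 0 0.9" --pt "0 0 0 -0.0035 0.0106 0 0.9" --pt "0 0 0 0 0 0 0.9" --pt "0 0 0 0 0 0 0.9"

```text
time: 10.8
tool_pos: [0.46, -0.1817, 0.2368]
tcp_rot: [-3.087, -0.575, 0.002]
wrist_force: [0.5, -0.2, -0.3]
width: 0.899
grip_force: 0.0
```

```bash
cat > n.py <<'E'
from h import *
go(.461,-.182,.104)
a=read_camera('top');b=read_camera('side')
for n,p in((n,p) for n in('pot_open','pot_large') for p in(a,b)):
    t,z=((.447,.194),.004) if n=='pot_open' else ((.461,-.182),.02)
    for m in masks_of(p,n):
        c=m['bbox'];u=proj(p,[*t,z+.05])
        if abs((c[0]+c[2])/2-u[0])<15 and abs((c[1]+c[3])/2-u[1])<20: print(n,fit(n,z,[(p,np.array(m['mask'],bool))],np.array(t)))
go(.461,-.182,.104)
B=cv2.resize(b['color'][80:290,150:330],None,fx=2.8,fy=2.8,interpolation=2)
cv2.imwrite('pics/g4.png',B[:,:,::-1])
E
python3 n.py
```

```text
t 10.8 pos [ 0.46   -0.1817  0.2368] shift [0.001  0.0008 0.1328] n8 [0.0001 0.0001 0.0166] tilt [-7.0e-04 -1.8e-03 -1.0e+00] F [ 0.5 -0.2 -0.3] w 0.899 q [-0.43 -0.08  1.97  0.    1.26  0.77]
pot_open (array([0.44832558, 0.19548733]), np.float64(0.9616161616161616))
pot_open (array([0.44915771, 0.19356128]), np.float64(0.9363891487371375))
pot_large (array([ 0.46025 , -0.177125]), np.float64(0.3779296875))
pot_large (array([ 0.45961587, -0.18383439]), np.float64(0.9090909090909091))
t 11.1 pos [ 0.4606 -0.1809  0.2375] shift [-0.      0.0012  0.1335] n8 [-0.      0.0002  0.0167] tilt [ 1.e-04 -1.e-04 -1.e+00] F [-0.9 -0.1  0.4] w 0.9 q [-0.42 -0.09  1.97  0.    1.26  0.77]
```

View pics/g4.png

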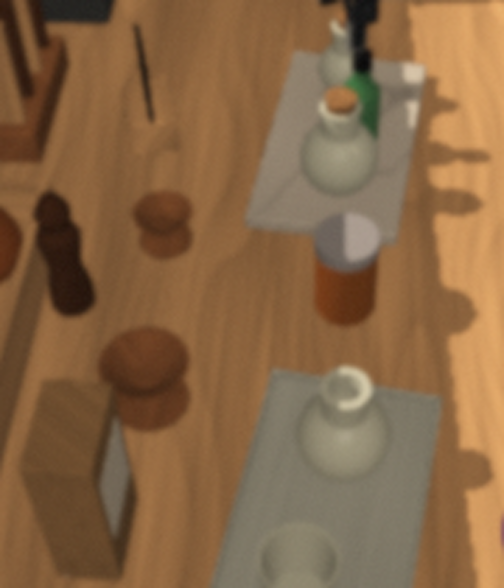

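>>> drive_tool --pt "0 0 0 0 0 0.015 0.9" --pt "0 0 0 0 0 0.03 0.9" --pt "0 0 0 0 0 0.03 0.9" --pt "0 0 0 0 0 0.025 0.9" --pt "0 0 0 0 0 0.018 0.9" --pt "0 0 0 0 0 0.01 0.9" --pt "0 0 0 0 0 0.005 0.9" --pt "0 0 0 0 0 0 0.7"

```text
time: 11.77
tool_pos: [0.4601, -0.1815, 0.1038]
tcp_rot: [-3.087, -0.578, 0.002]
wrist_force: [-0.1, 0.9, 0.7]
width: 0.775
grip_force: 0.0
```

>>> drive_tool --pt "0 0 0 0 0 0 0.6" --pt "0 0 0 0 0 0 0.56" --pt "0 0 0 0 0 0 0.53" --pt "0 0 0 0 0 0 0.5" --pt "0 0 0 0 0 0 0.4" --pt "0 0 0 0 0 0 0.3" --force 40

```text
time: 12.27
tool_pos: [0.4614, -0.182, 0.1062]
tcp_rot: [3.088, 0.577, 0.003]
wrist_force: [-0.8, 3.3, 5.8]
width: 0.5
grip_force: 39.6
```

>>> drive_tool --pt "0 0 0 0 0 -0.001 0.3" --pt "0 0 0 0 0 -0.005 0.3" --pt "0 0 0 0 0 -0.012 0.3" --pt "0 0 0 0 0 -0.02 0.3" --pt "0 0 0 0 0 -0.025 0.3" --pt "0 0 0 0 0 -0.025 0.3" --pt "0 0 0 0 0 -0.015 0.3" --pt "0 0 0 0 0 -0.008 0.3" --force 55

```text
time: 12.93
tool_pos: [0.4618, -0.1829, 0.219]
tcp_rot: [3.085, 0.577, 0.006]
wrist_force: [0.3, -0.1, -4.0]
width: 0.497
grip_force: 56.7
```

```bash
cat > n2.py <<'E'
from h import *
go(.648,.1293,.216)
b=read_camera('side')
s=status.read_state()['tool_pos'];u=proj(b,[s[0],s[1],s[2]-.035])
for m in masks_of(b,'pot_large'):
    c=m['bbox']
    if abs((c[0]+c[2])/2-u[0])<15: print(fit('pot_large',s[2]-.084,[(b,np.array(m['mask'],bool))],s[:2])[0]-s[:2],c)
go(.648,.1293,.216)
B=cv2.resize(b['color'][50:250,150:330],None,fx=2.8,fy=2.8,interpolation=2)
cv2.imwrite('pics/g5.png',B[:,:,::-1])
E
python3 n2.py
```

```text
t 12.93 pos [ 0.4618 -0.1829  0.219 ] shift [ 0.2865 -0.2238  0.0031] n8 [ 0.0358 -0.028   0.0004] tilt [ 0.0033  0.0038 -1.    ] F [ 0.3 -0.1 -4. ] w 0.497 q [-0.43 -0.07  1.99 -0.    1.22  0.77]
[-0.00203178 -0.00160517] [255.9, 86.0, 287.3, 124.8]
t 13.03 pos [ 0.4614 -0.1827  0.2176] shift [ 0.2867 -0.2235  0.0017] n8 [ 0.0358 -0.0279  0.0002] tilt [ 0.0026  0.0029 -1.    ] F [-0.   0.2 -5. ] w 0.5 q [-0.43 -0.07  2.   -0.    1.21  0.77]
```

View pics/g5.png

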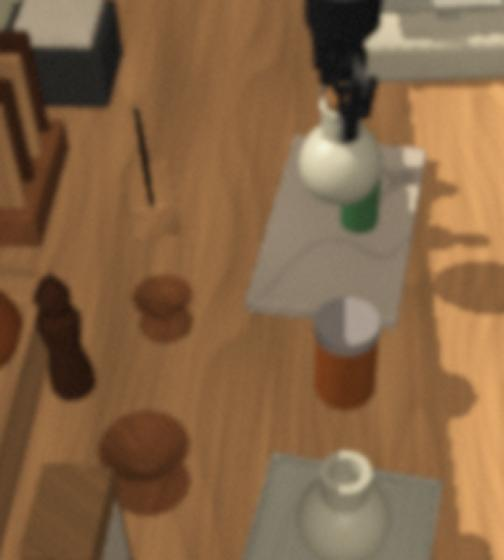

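>>> drive_tool --pt "0 0 0 0.0063 -0.0049 0 0.3" --pt "0 0 0 0.0158 -0.0123 0 0.3" --pt "0 0 0 0.0237 -0.0184 0 0.3" --pt "0 0 0 0.0284 -0.0221 0 0.3" --pt "0 0 0 0.0284 -0.0221 0 0.3" --pt "0 0 0 0.0284 -0.0221 0 0.3" --pt "0 0 0 0.0284 -0.0221 0 0.3" --pt "0 0 0 0.0284 -0.0221 0 0.3"

```text
time: 13.7
tool_pos: [0.5819, 0.0243, 0.2128]
tcp_rot: [-3.087, -0.578, 0.007]
wrist_force: [0.9, -1.3, -4.2]
width: 0.503
grip_force: 56.6
```

>>> drive_tool --pt "0 0 0 0.0284 -0.0221 0 0.3" --pt "0 0 0 0.0268 -0.0209 0 0.3" --pt "0 0 0 0.0213 -0.0166 0 0.3" --pt "0 0 0 0.0134 -0.0105 0 0.3" --pt "0 0 0 0.0071 -0.0055 0 0.3" --pt "0 0 0 0.002 -0.0015 0 0.3" --pt "0 0 0 0 0 0 0.3" --pt "0 0 0 0 0 0 0.3"

```text
time: 14.37
tool_pos: [0.6464, 0.1284, 0.2149]
tcp_rot: [3.088, 0.576, -0.003]
wrist_force: [-0.3, -0.6, -3.9]
width: 0.498
grip_force: 56.7
```

```bash
python3 n2.py
```

```text
t 14.37 pos [0.6464 0.1284 0.2149] shift [ 0.0018 -0.0003 -0.0011] n8 [ 0.0002 -0.     -0.0001] tilt [-1.9e-03  4.0e-04 -1.0e+00] F [-0.3 -0.6 -3.9] w 0.498 q [ 0.16  0.25  1.66 -0.    1.24  1.36]
[-0.00014608  0.00080522] [177.1, 163.9, 216.8, 202.1]
t 14.47 pos [0.6466 0.1282 0.2155] shift [ 0.0017 -0.0005 -0.0005] n8 [ 0.0002 -0.0001 -0.0001] tilt [-7.e-04  3.e-04 -1.e+00] F [-0.3 -0.2 -4.1] w 0.5 q [ 0.16  0.24  1.66 -0.    1.24  1.36]
```

>>> drive_tool --pt "0 0 0 0.0025 0.0005 0.005 0.3" --pt "0 0 0 0 0 0.012 0.3" --pt "0 0 0 0 0 0.016 0.3" --pt "0 0 0 0 0 0.016 0.3" --pt "0 0 0 0 0 0.011 0.3" --pt "0 0 0 0 0 0.007 0.3" --pt "0 0 0 0 0 0.004 0.3" --pt "0 0 0 0 0 0.001 0.3"

```text
time: 15.13
tool_pos: [0.6492, 0.1299, 0.1423]
tcp_rot: [-3.088, -0.577, 0.002]
wrist_force: [0.3, -0.8, -3.8]
width: 0.499
grip_force: 56.7
```

>>> drive_tool --pt "0 0 0 0 0 0.0015 0.3" --pt "0 0 0 0 0 0.0015 0.3" --pt "0 0 0 0 0 0.0015 0.3" --pt "0 0 0 0 0 0.001 0.3" --pt "0 0 0 0 0 0 0.3"

```text
time: 15.55
tool_pos: [0.6498, 0.1302, 0.1382]
tcp_rot: [3.088, 0.578, 0.001]
wrist_force: [-0.3, -0.6, -4.6]
width: 0.503
grip_force: 56.7
```

>>> drive_tool --pt "0 0 0 0 0 0.0012 0.3" --pt "0 0 0 0 0 0.0012 0.3" --pt "0 0 0 0 0 0.001 0.3" --pt "0 0 0 0 0 0 0.3"

```text
time: 15.88
tool_pos: [0.6495, 0.1301, 0.1343]
tcp_rot: [-3.088, -0.578, 0.001]
wrist_force: [-0.4, 0.3, -4.0]
width: 0.501
grip_force: 56.7
```

>>> drive_tool --pt "0 0 0 0 0 0.001 0.3" --pt "0 0 0 0 0 0.001 0.3" --pt "0 0 0 0 0 0 0.3"

```text
time: 16.13
tool_pos: [0.6497, 0.1301, 0.1326]
tcp_rot: [-3.088, -0.578, -0.0]
wrist_force: [-0.2, 0.2, -3.7]
width: 0.5
grip_force: 56.9
```

>>> drive_tool --pt "0 0 0 0 0 0.0008 0.3" --pt "0 0 0 0 0 0.0008 0.3" --pt "0 0 0 0 0 0 0.3"

```text
time: 16.38
tool_pos: [0.6501, 0.1302, 0.1324]
tcp_rot: [-3.088, -0.578, -0.002]
wrist_force: [-3.6, -0.0, 5.1]
width: 0.498
grip_force: 57.4
```

>>> drive_tool --pt "0 0 0 -0.001 -0.0004 0 0.3" --pt "0 0 0 0 0 0.0005 0.3" --pt "0 0 0 0 0 0 0.3"

```text
time: 16.63
tool_pos: [0.6497, 0.1302, 0.1322]
tcp_rot: [3.088, 0.578, 0.004]
wrist_force: [-0.8, -0.0, 7.7]
width: 0.501
grip_force: 57.7
```

>>> drive_tool --pt "0 0 0 0 0 0 0.52" --pt "0 0 0 0 0 0 0.56" --pt "0 0 0 0 0 0 0.65" --pt "0 0 0 0 0 0 0.8" --pt "0 0 0 0 0 0 0.9" --pt "0 0 0 0 0 0 0.9" --pt "0 0 0 0 0 0 0.9" --force 30

```text
time: 17.22
tool_pos: [0.6486, 0.1301, 0.1303]
tcp_rot: [3.088, 0.578, -0.0]
wrist_force: [-0.4, -0.6, -0.2]
width: 0.902
grip_force: 0.0
```

>>> drive_tool --pt "0 0 0 0 0 -0.006 0.9" --pt "0 0 0 0 0 -0.015 0.9" --pt "0 0 0 0 0 -0.03 0.9" --pt "0 0 0 0 0 -0.03 0.9" --pt "0 0 0 0 0 -0.025 0.9" --pt "0 0 0 0 0 -0.012 0.9" --pt "0 0 0 0 0 0 0.9"

```text
time: 17.8
tool_pos: [0.6509, 0.1305, 0.2535]
tcp_rot: [3.088, 0.578, 0.013]
wrist_force: [0.2, 0.2, -0.5]
width: 0.899
grip_force: 0.0
```

```bash
cat > n3.py <<'E'
from h import *
go(.456,-.363,.25)
b=read_camera('side')
for m in masks_of(b,'pot_large'):
    c=m['bbox']
    if abs((c[0]+c[2])/2-200)<15: print(fit('pot_large',.046,[(b,np.array(m['mask'],bool))],np.array([.648,.129])),c)
go(.456,-.363,.25)
B=cv2.resize(b['color'][60:250,140:320],None,fx=3,fy=3,interpolation=2)
cv2.imwrite('pics/g6.png',B[:,:,::-1])
E
python3 n3.py
```

```text
t 17.8 pos [0.6509 0.1305 0.2535] shift [-0.3602  0.3897  0.0013] n8 [-0.045   0.0487  0.0002] tilt [ 0.0078  0.0016 -1.    ] F [ 0.2  0.2 -0.5] w 0.899 q [0.16 0.23 1.61 0.   1.3  1.36]
(array([0.64965617, 0.12752695]), np.float64(0.9616438356164384)) [177.8, 180.4, 216.3, 224.1]
t 17.9 pos [0.6484 0.1301 0.2481] shift [-0.3577  0.3902 -0.0019] n8 [-0.0447  0.0488 -0.0002] tilt [ 0. -0. -1.] F [-0.   0.4 -0.8] w 0.899 q [0.16 0.23 1.62 0.   1.3  1.36]
```

View pics/g6.png

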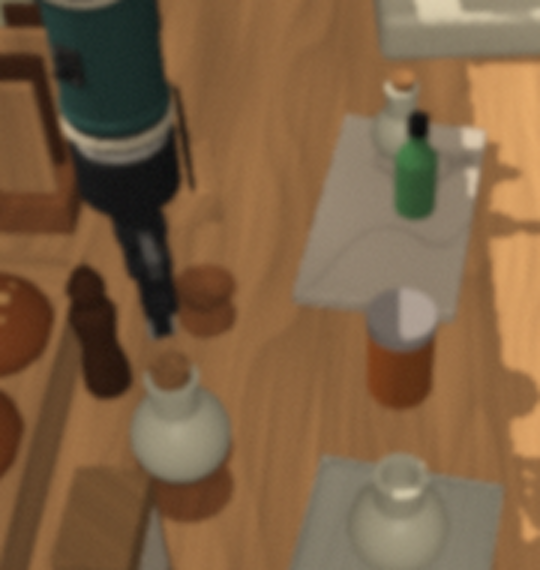

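>>> drive_tool --pt "0 0 0 -0.0135 0.0147 0 0.9" --pt "0 0 0 -0.027 0.0295 0 0.9" --pt "0 0 0 -0.027 0.0295 0 0.9" --pt "0 0 0 -0.027 0.0295 0 0.9" --pt "0 0 0 -0.027 0.0295 0 0.9" --pt "0 0 0 -0.027 0.0295 0 0.9" --pt "0 0 0 -0.027 0.0295 0 0.9" --pt "0 0 0 -0.027 0.0295 0 0.9"

```text
time: 18.57
tool_pos: [0.5371, -0.1503, 0.2453]
tcp_rot: [-3.086, -0.578, 0.007]
wrist_force: [0.4, 0.1, 0.6]
width: 0.898
grip_force: 0.0
```

>>> drive_tool --pt "0 0 0 -0.027 0.0295 0 0.9" --pt "0 0 0 -0.027 0.0295 0 0.9" --pt "0 0 0 -0.027 0.0295 0 0.9" --pt "0 0 0 -0.027 0.0295 0 0.9" --pt "0 0 0 -0.0235 0.0255 0 0.9" --pt "0 0 0 -0.0155 0.0165 0 0.9" --pt "0 0 0 -0.008 0.0088 0 0.9" --pt "0 0 0 0 0 0 0.8"

```text
time: 19.23
tool_pos: [0.4543, -0.3639, 0.2458]
tcp_rot: [-3.086, -0.572, 0.005]
wrist_force: [0.7, 0.3, 0.3]
width: 0.802
grip_force: 0.0
```

```bash
cat > n4.py <<'E'
from h import *
a=read_camera('top');b=read_camera('side')
T={'pot_small':(.456,-.362,.02),'pot_large':(.648,.1293,.046),'stand_narrow':(.660,-.098,0),'bottle':(.437,-.263,.02)}
for n,t in T.items():
  for p in (a,b):
    u=proj(p,[t[0],t[1],t[2]+.04])
    for m in masks_of(p,n):
        c=m['bbox']
        if abs((c[0]+c[2])/2-u[0])<15 and abs((c[1]+c[3])/2-u[1])<20: print(n,p is a,fit(n,t[2],[(p,np.array(m['mask'],bool))],np.array(t[:2])));break
go(.456,-.362,.085)
E
python3 n4.py
```

```text
pot_small True (array([ 0.45549097, -0.35936438]), np.float64(0.896969696969697))
pot_small False (array([ 0.45831271, -0.37474464]), np.float64(0.7120535714285714))
pot_large True (array([0.64928254, 0.13093251]), np.float64(0.9557086614173228))
pot_large False (array([0.64863428, 0.12977241]), np.float64(0.9207650273224044))
stand_narrow True (array([ 0.6607971 , -0.09592622]), np.float64(0.9635761589403974))
stand_narrow False (array([ 0.66108655, -0.10239398]), np.float64(0.9327731092436975))
bottle True (array([ 0.43528906, -0.26132422]), np.float64(0.8278145695364238))
bottle False (array([ 0.43732812, -0.27028906]), np.float64(0.8847826086956522))
t 19.73 pos [ 0.4567 -0.362   0.2487] shift [-0.0007 -0.0003  0.1637] n8 [-0.0001 -0.      0.0205] tilt [ 2.e-04  3.e-04 -1.e+00] F [ 0.  -1.  -0.6] w 0.802 q [-0.71  0.08  1.79  0.    1.28  0.49]
```

>>> drive_tool --pt "0 0 0 0 0 0.015 0.8" --pt "0 0 0 0 0 0.03 0.8" --pt "0 0 0 0 0 0.035 0.8" --pt "0 0 0 0 0 0.035 0.8" --pt "0 0 0 0 0 0.025 0.8" --pt "0 0 0 0 0 0.015 0.8" --pt "0 0 0 0 0 0.009 0.8" --pt "0 0 0 0 0 0 0.7"

```text
time: 20.4
tool_pos: [0.455, -0.3614, 0.0821]
tcp_rot: [-3.085, -0.577, 0.004]
wrist_force: [-0.8, 0.8, -0.2]
width: 0.704
grip_force: 0.0
```

>>> drive_tool --pt "0 0 0 0 0 0 0.6" --pt "0 0 0 0 0 0 0.53" --pt "0 0 0 0 0 0 0.48" --pt "0 0 0 0 0 0 0.45" --pt "0 0 0 0 0 0 0.42" --pt "0 0 0 0 0 0 0.35" --pt "0 0 0 0 0 0 0.25" --pt "0 0 0 0 0 0 0.25" --force 40

```text
time: 21.07
tool_pos: [0.4569, -0.3628, 0.0863]
tcp_rot: [3.087, 0.577, 0.002]
wrist_force: [-0.8, 2.1, 6.7]
width: 0.413
grip_force: 38.9
```

>>> drive_tool --pt "0 0 0 0 0 -0.001 0.25" --pt "0 0 0 0 0 -0.005 0.25" --pt "0 0 0 0 0 -0.012 0.25" --pt "0 0 0 0 0 -0.02 0.25" --pt "0 0 0 0 0 -0.027 0.25" --pt "0 0 0 0 0 -0.027 0.25" --pt "0 0 0 0 0 -0.018 0.25" --pt "0 0 0 0 0 -0.01 0.25" --force 50

```text
time: 21.73
tool_pos: [0.4574, -0.364, 0.2085]
tcp_rot: [3.084, 0.577, 0.005]
wrist_force: [1.1, 0.0, -2.4]
width: 0.406
grip_force: 50.0
```

```bash
python3 -c "
from h import *
go(.660,-.0985,.205);read_camera('side');go(.660,-.0985,.205)"
```

```text
t 21.73 pos [ 0.4574 -0.364   0.2085] shift [ 0.2848 -0.1744  0.0033] n8 [ 0.0356 -0.0218  0.0004] tilt [ 0.0023  0.0049 -1.    ] F [ 1.1  0.  -2.4] w 0.406 q [-0.71  0.11  1.83 -0.    1.2   0.49]
t 21.78 pos [ 0.4579 -0.3643  0.2095] shift [ 0.2845 -0.1748  0.0043] n8 [ 0.0356 -0.0219  0.0005] tilt [ 0.0031  0.0062 -1.    ] F [ 0.9 -0.7 -1.1] w 0.412 q [-0.71  0.11  1.83 -0.    1.2   0.49]
```

>>> drive_tool --pt "0 0 0 0.0068 -0.0041 0 0.25" --pt "0 0 0 0.0171 -0.0103 0 0.25" --pt "0 0 0 0.0257 -0.0155 0 0.25" --pt "0 0 0 0.0308 -0.0186 0 0.25" --pt "0 0 0 0.0308 -0.0186 0 0.25" --pt "0 0 0 0.0308 -0.0186 0 0.25" --pt "0 0 0 0.0308 -0.0186 0 0.25" --pt "0 0 0 0.0308 -0.0186 0 0.25"

```text
time: 22.45
tool_pos: [0.6011, -0.172, 0.2016]
tcp_rot: [-3.086, -0.577, 0.006]
wrist_force: [1.2, -0.1, -3.7]
width: 0.404
grip_force: 49.9
```

>>> drive_tool --pt "0 0 0 0.0291 -0.0176 0 0.25" --pt "0 0 0 0.0231 -0.0139 0 0.25" --pt "0 0 0 0.0154 -0.0093 0 0.25" --pt "0 0 0 0.0094 -0.0057 0 0.25" --pt "0 0 0 0.0043 -0.0026 0 0.25" --pt "0 0 0 0 0 0 0.25" --pt "0 0 0 0 0 0 0.25" --pt "0 0 0 0 0 0 0.25"

```text
time: 23.12
tool_pos: [0.6589, -0.1008, 0.2043]
tcp_rot: [3.088, 0.575, -0.001]
wrist_force: [0.2, -0.0, -2.7]
width: 0.408
grip_force: 50.0
```

```bash
cat > n5.py <<'E'
from h import *
b=read_camera('side');go(.660,-.0985,.205)
s=status.read_state()['tool_pos'];u=proj(b,[s[0],s[1],s[2]-.03])
for m in masks_of(b,'pot_small')+masks_of(b,'pot_large'):
    c=m['bbox'];print(c,m['score'],u)
    if abs((c[0]+c[2])/2-u[0])<15 and abs((c[1]+c[3])/2-u[1])<20: print(fit('pot_small',s[2]-.066,[(b,np.array(m['mask'],bool))],s[:2])[0]-s[:2])
# belly circle directly: bright-gray Hough check
B=cv2.resize(b['color'][90:230,140:300],None,fx=4,fy=4,interpolation=2)
cv2.imwrite('pics/g7.png',B[:,:,::-1]);go(.660,-.0985,.205)
E
python3 n5.py
```

```text
t 23.17 pos [ 0.659  -0.1008  0.2045] shift [ 0.0018 -0.0018 -0.0005] n8 [ 0.0002 -0.0002 -0.0001] tilt [-5.e-04  2.e-04 -1.e+00] F [ 1.  -0.1 -2.3] w 0.411 q [-0.19  0.27  1.65 -0.    1.22  1.01]
[195.0, 103.1, 214.3, 139.6] 0.59 [203.62513062 124.38335544]
[ 0.00093137 -0.00177251]
[181.0, 180.3, 216.0, 220.8] 0.56 [203.62513062 124.38335544]
t 23.27 pos [ 0.6592 -0.1006  0.2047] shift [ 0.0015 -0.0016 -0.0003] n8 [ 0.0002 -0.0002 -0.    ] tilt [-0.e+00  2.e-04 -1.e+00] F [-0.5 -1.1 -2.7] w 0.405 q [-0.19  0.27  1.65 -0.    1.22  1.01]
```

View pics/g7.png

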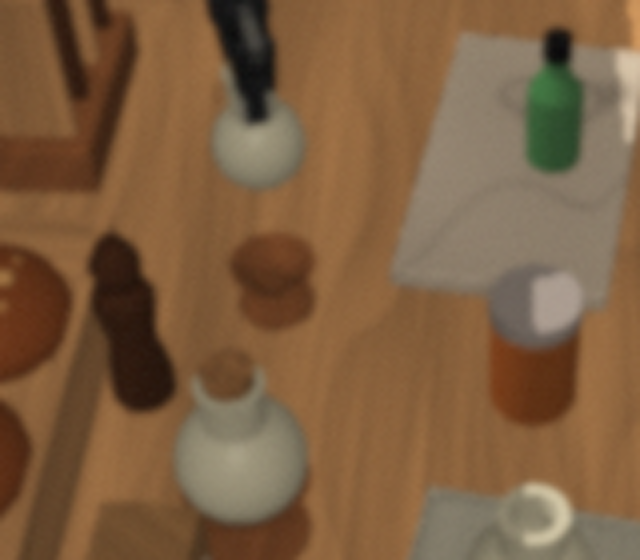

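```bash
python3 - <<'E'
from h import *
b=read_camera('side');a=read_camera('top')
th=np.linspace(0,6.28,200)
for p,n in((b,'side'),(a,'top')):
  for y in(-.0957,-.0985,-.1015):
    for z,r in((.047,.0355),(0,.031)):
      c=np.array([proj(p,[.6605+r*np.cos(t),y+r*np.sin(t),z]) for t in th]);print(n,y,z,np.round(np.r_[c.min(0),c.max(0)],1))
g=cv2.cvtColor(b['color'],cv2.COLOR_RGB2HSV)
print('sat col 208',g[140:180,208,1].tolist());print('val',g[140:180,208,2].tolist())
print('sat row155',g[155,190:228,1].tolist())
E
```

```text
side -0.0957 0.047 [196.1 148.2 218.3 164. ]
side -0.0957 0 [199.2 159.2 218.1 173. ]
side -0.0985 0.047 [196.2 147.6 218.4 163.3]
side -0.0985 0 [199.3 158.6 218.2 172.3]
side -0.1015 0.047 [196.3 146.9 218.5 162.7]
side -0.1015 0 [199.4 158.  218.3 171.7]
top -0.0957 0.047 [294.5 128.5 320.6 153.8]
top -0.0957 0 [295.  135.1 316.9 156.3]
top -0.0985 0.047 [295.5 128.5 321.6 153.7]
top -0.0985 0 [296.  135.  317.9 156.3]
top -0.1015 0.047 [296.6 128.5 322.7 153.7]
top -0.1015 0 [297.1 135.  319.  156.3]
sat col 208 [143, 143, 145, 141, 141, 146, 142, 149, 159, 166, 169, 171, 171, 169, 173, 170, 171, 171, 171, 170, 173, 169, 179, 167, 170, 174, 172, 175, 171, 175, 174, 163, 155, 148, 145, 145, 143, 145, 145, 143]
val [148, 150, 148, 148, 150, 147, 147, 137, 125, 118, 116, 112, 112, 113, 109, 105, 100, 94, 88, 87, 87, 86, 80, 81, 87, 94, 98, 99, 100, 99, 97, 102, 110, 124, 134, 135, 137, 137, 135, 136]
sat row155 [145, 144, 146, 145, 143, 145, 146, 154, 166, 176, 174, 171, 170, 174, 172, 172, 168, 170, 170, 173, 175, 173, 172, 172, 174, 170, 170, 165, 155, 147, 145, 142, 145, 141, 143, 145, 143, 146]
```

>>> drive_tool --pt "0 0 0 0.0019 -0.0021 0.007 0.25" --pt "0 0 0 0 0 0.015 0.25" --pt "0 0 0 0 0 0.02 0.25" --pt "0 0 0 0 0 0.02 0.25" --pt "0 0 0 0 0 0.015 0.25" --pt "0 0 0 0 0 0.009 0.25" --pt "0 0 0 0 0 0.004 0.25" --pt "0 0 0 0 0 0.002 0.25"

```text
time: 24.03
tool_pos: [0.6603, -0.0966, 0.1116]
tcp_rot: [-3.088, -0.577, 0.002]
wrist_force: [0.9, 0.4, -3.5]
width: 0.407
grip_force: 50.0
```

>>> drive_tool --pt "0 0 0 0 0 0.0015 0.25" --pt "0 0 0 0 0 0.0015 0.25" --pt "0 0 0 0 0 0.0015 0.25" --pt "0 0 0 0 0 0.001 0.25" --pt "0 0 0 0 0 0 0.25" --pt "0 0 0 0 0 0 0.25"

```text
time: 24.53
tool_pos: [0.6609, -0.0967, 0.1074]
tcp_rot: [3.088, 0.578, 0.001]
wrist_force: [-0.4, 0.4, -3.0]
width: 0.409
grip_force: 50.0
```

>>> drive_tool --pt "0 0 0 -0.0009 0.001 0.001 0.25" --pt "0 0 0 0 0 0.0012 0.25" --pt "0 0 0 0 0 0.0012 0.25" --pt "0 0 0 0 0 0.001 0.25" --pt "0 0 0 0 0 0 0.25"

```text
time: 24.95
tool_pos: [0.66, -0.098, 0.1021]
tcp_rot: [-3.088, -0.577, 0.001]
wrist_force: [-1.0, 0.4, -3.4]
width: 0.408
grip_force: 50.0
```

>>> drive_tool --pt "0 0 0 0 0 0.0008 0.25" --pt "0 0 0 0 0 0.0008 0.25" --pt "0 0 0 0 0 0 0.25"

```text
time: 25.2
tool_pos: [0.6603, -0.098, 0.1009]
tcp_rot: [3.088, 0.578, 0.0]
wrist_force: [0.3, -0.3, -2.3]
width: 0.412
grip_force: 50.0
```

>>> drive_tool --pt "0 0 0 0 0 0.0007 0.25" --pt "0 0 0 0 0 0.0007 0.25" --pt "0 0 0 0 0 0 0.25"

```text
time: 25.45
tool_pos: [0.6608, -0.098, 0.1003]
tcp_rot: [3.088, 0.577, 0.002]
wrist_force: [1.5, 0.8, -0.8]
width: 0.406
grip_force: 50.4
```

>>> drive_tool --pt "0 0 0 0.0007 0 0 0.25" --pt "0 0 0 0 0 0.0007 0.25" --pt "0 0 0 0 0 0 0.25"

```text
time: 25.7
tool_pos: [0.6613, -0.0978, 0.1001]
tcp_rot: [3.088, 0.578, 0.001]
wrist_force: [-0.9, 0.1, 3.9]
width: 0.41
grip_force: 51.0
```

Seated (z ≈ 0.100 as predicted, with next to no sideways force). Next I release, retreat and check.

>>> drive_tool --pt "0 0 0 0 0 0.0005 0.25" --pt "0 0 0 0 0 0 0.43" --pt "0 0 0 0 0 0 0.47" --pt "0 0 0 0 0 0 0.55" --pt "0 0 0 0 0 0 0.7" --pt "0 0 0 0 0 0 0.8" --pt "0 0 0 0 0 0 0.8" --pt "0 0 0 0 0 0 0.8" --force 30

```text
time: 26.37
tool_pos: [0.6608, -0.0978, 0.0981]
tcp_rot: [-3.088, -0.577, 0.0]
wrist_force: [0.2, -0.3, -0.4]
width: 0.803
grip_force: 0.0
```

>>> drive_tool --pt "0 0 0 0 0 -0.006 0.8" --pt "0 0 0 0 0 -0.015 0.8" --pt "0 0 0 0 0 -0.03 0.8" --pt "0 0 0 0 0 -0.04 0.8" --pt "0 0 0 0 0 -0.04 0.8" --pt "0 0 0 0 0 -0.025 0.8" --pt "0 0 0 0 0 0 0.8" --pt "0 0 0 0 0 0 0.8"

```text
time: 27.03
tool_pos: [0.6626, -0.098, 0.2583]
tcp_rot: [3.086, 0.577, 0.009]
wrist_force: [-1.1, -0.6, -0.4]
width: 0.796
grip_force: 0.0
```

```bash
python3 - <<'E'
from h import *
b=read_camera('side');go(.456,-.362,.25)
for n,t in {'pot_small':(.660,-.098,.034),'pot_large':(.648,.1293,.046),'pot_open':(.447,.194,.004)}.items():
    u=proj(b,[t[0],t[1],t[2]+.05])
    for m in masks_of(b,n):
        c=m['bbox']
        if abs((c[0]+c[2])/2-u[0])<15 and abs((c[1]+c[3])/2-u[1])<20: print(n,fit(n,t[2],[(b,np.array(m['mask'],bool))],np.array(t[:2])));break
cv2.imwrite('pics/g8.png',cv2.resize(b['color'][60:330,130:330],None,fx=2.2,fy=2.2,interpolation=2)[:,:,::-1])
E
```

```text
t 27.08 pos [ 0.6612 -0.0978  0.2555] shift [-0.2868  0.1722  0.0052] n8 [-0.0359  0.0215  0.0007] tilt [ 1.6e-03  9.0e-04 -1.0e+00] F [-0.1  1.2 -0.7] w 0.802 q [-0.18  0.24  1.59  0.    1.31  1.02]
pot_small (array([ 0.66192773, -0.10316504]), np.float64(0.9109090909090909))
pot_large (array([0.64895142, 0.12747737]), np.float64(0.9305301645338209))
pot_open (array([0.44737395, 0.19393008]), np.float64(0.9420018709073901))
```

View pics/g8.png

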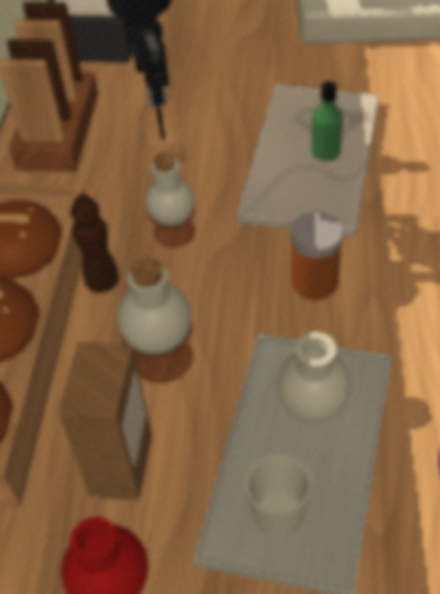

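```bash
python3 -c "
from workcell import workorder
print(workorder.finish_job())"
```

```text
the job is handed in; nothing more can be done
None
```

The job is handed in at about 27 s: the open pot stands upright on the tray, and the large and small corked pots are seated upright on the wide and narrow stands. The last picture shows the things in view standing where they were; the sign was not checked at the end.

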